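# Show the short spacer to the up-looking camera

### The arm

A 6-joint arm with a two-finger parallel gripper is mounted at the origin on the work surface. World frame = base frame: x ahead of the robot, y to its left, z up, the work surface at z = 0. Lengths are in m, angles in rad, forces in N, time in s.
With the tool pointing down it reaches from about 0.35 to 0.775 m from the base axis. Payload 5.5 kg.
Tool frame: the origin (TCP) lies midway between the tips of the shut fingers; the grasp point (between the pads) lies arm.tcp_to_grasp behind it (arm.tcp_to_grasp is the distance from the TCP to the grasp point, in m); z points along the fingers, y is the direction in which the jaws open and shut (so a half turn about z gives the same grasp; the last joint's range is limited). The gripper opens to 85 mm and grips with 20 to 120 N. Pads are 22 mm wide; open, the fingers measure 114 mm over their backs; the gripper's body (76 mm by 85 mm) begins 54 mm behind the grasp point. The pads swing forward as they close: fully open they stand 13 mm farther back than shut.
Start: joints at [0.966, 0.313, 0.046, 1.304, 0, 1.431], TCP at [0.258, 0.514, 0.231] pointing down, gripper open.
Joint ranges: [-2.76, 2.76], [-0.86, 1.69], [-1.03, 1.26], [-2.2, 2.34], [-1.47, 1.5], [-3.14, 3.14]. Speed limits (rad/s): [2.57, 2.57, 3.14, 3.14, 3.14, 3.14].

### API

Orientations are given as a unit quaternion [w, x, y, z].
In Python, from plant import monitor, imaging, job, arm gives the robot as it stands. The module is installed in compiled form; this text tells all that it offers.
- The arm moves only by the tool arm_command, never from a script. Its argument "motion" is a list of rows, each a list of 3 entries, a list of its own where there are three numbers: the shift along the tool's x, y, z in m, then the turn, a rotation vector about the tool's x, y, z in rad, then the opening, from -1 (shut) to 1 (fully open), so that 0 is half open. In form: [[[dx, dy, dz], [wx, wy, wz], gripper], ...]. A call has 1 to 5 rows; each row shifts and turns the pose as measured when the row begins, along the tool's axes as they then stand; what a row does not reach is not made up. A row lasts 1/8 s, in which the tool goes at most 62.5 mm and 10.7 degrees, less where a joint would pass 70% of its speed; a pose out of reach is approached as far as the arm can. A call with a gripper value outside its range is refused whole. The fingers move at their own pace and stop on an object; "squeeze" is the grip in N (left out, the last holds). Time passes only in rows, so rows that do not move let the fingers close. It gives the time, the measured TCP pose, the force and the opening at its end, in the units of the state.
- monitor.state(): the state, without advancing time (a new reading comes with each control period).
- imaging.capture(name): name is "side" or "top"; returns a dict with "pixels" (420x560x3 uint8, red, green, blue), "range_z" (420x560 float32, m along the optical axis (not along the pixel's ray), 0 where there is no reading), "K" (3x3 intrinsics, pixels), "position" and "rotation" of the camera in the world. Camera axes: x right, y down, z forward; pixel columns grow to the right and rows downward; lengths in m; the calibration is good to about 2 mm. A picture is of the moment at which its call begins.
- job.hand_in(): hands the job in, once; it reports no verdict.
The state is a dict: "time": time; "joint_positions": joint angles; "joint_velocities": joint speeds; "tau": joint torques, N m; "tool_pos": TCP position; "tool_rot": TCP orientation; "wrist_force": force on the tool from outside, world axes, zero at the start; "torque": the same for the moment, N m; "width": finger opening in m.
Only numpy, scipy, OpenCV 4.12 (cv2) and the standard library are available. Lean on these libraries where they do the work, as an engineer would, in place of code of your own. Each camera call takes 0.05 s, during which the arm holds its last target.

### The job

One of the four metal spacers standing on the pins of the half-built rover is shorter than the other three and must be checked: lift it off its pin and hold it in the air in front of the up-looking inspection camera, its lower end about 80 mm from the lens, centred on the line of sight and with its bore pointing straight into the lens. Finish there, still holding it steady in the gripper. Leave the three tall spacers on their pins, do not touch the camera, and leave the things lying about alone.

Things in the scene. Friction and masses are not known exactly. Their poses are not given: they have to be found in the camera images.
- spacer_short: the spacer to show: plain aluminium tube, 24 mm outer diameter, 12 mm bore, 45 mm long, about 41 g (varies), standing loosely on one of the rover's four pins. Origin: centre of its lower end (at the deck's surface while it stands there); z runs along the bore, upward at the start
- spacer_short_mid (a point): the middle of the short spacer, on its axis, 22.5 mm above its lower end
- spacer_tall_a: one of the three tall spacers, same tube but 60 mm long (24 mm outer diameter, 12 mm bore); stays on its pin. Origin: centre of its lower end, z up along the bore
- spacer_tall_b: one of the three tall spacers, same tube but 60 mm long (24 mm outer diameter, 12 mm bore); stays on its pin. Origin: centre of its lower end, z up along the bore
- spacer_tall_c: one of the three tall spacers, same tube but 60 mm long (24 mm outer diameter, 12 mm bore); stays on its pin. Origin: centre of its lower end, z up along the bore
- rover: half-built rover base, fixed on the table left or right: black deck 180 x 160 mm (x, y), its top 60 mm above the table; wheels below deck level reach 92 mm either side in y; circuit board under 5 mm high amid the deck. Four upright pins, 9 mm diameter, 18 mm high, on the deck at x +-60, y +-55 mm, one spacer on each in any order. Origin: centre of its underside, z up
- inspection_camera: inspection camera fixed on the table, on the other side from the rover: dark foot plate 110 x 80 mm (x, y), grey housing up to 55 mm high, on it a short black barrel with white ring light (54 mm diameter) that looks obliquely up. Origin: centre of its underside, z up; the line of sight leans 25 degrees from vertical towards its -x side, roughly to the robot
- camera_head: barrel of the inspection camera. Origin: centre of the lens face, 95 mm above the table and 15 mm to the -x side of the camera's origin; z is the line of sight, pointing out of the lens (25 degrees from vertical). Ring light and barrel lie behind the origin
- solder_spool: bystander: metal solder spool, 52 mm diameter, 38 mm high, beyond the work; origin at the centre of its underside
- flux_bottle: bystander: small white bottle with red cap, 30 mm diameter, 75 mm high; origin at the centre of its underside
- screwdriver: bystander: screwdriver lying on the table beyond the work; its x axis runs along it

How it is judged:
On the way:
1. the short spacer is lifted clear of its pin, held by the fingers (height (world z) of spacer_short above 0.085 m and contact force between spacer_short and the fingers above 0.5 N and contact force between spacer_short and rover below 0.05 N), for 0.1 s.
At the end, for the whole second after the job is handed in: The fingers hold the short spacer still, clear of camera and rover; its middle lies 102.5 +-15 mm before the lens (lower end about 80), within 12 mm of the line of sight along each axis, bore within 0.17 rad of it; tall spacers upright, within 15 mm of their start (z of spacer_short_mid in the frame of camera_head between 0.0875 and 0.1175 m and x of spacer_short_mid in the frame of camera_head between -0.012 and 0.012 m and y of spacer_short_mid in the frame of camera_head between -0.012 and 0.012 m and angle between the z axis of spacer_short and the z axis of camera_head, either way round below 0.17 rad and contact force between spacer_short and the fingers above 0.5 N and height (world z) of spacer_short above 0.12 m and contact force between spacer_short and inspection_camera below 0.05 N and contact force between spacer_short and rover below 0.05 N and linear speed of spacer_short below 0.02 m/s and angular speed of spacer_short below 0.15 rad/s and distance of each of spacer_tall_a, spacer_tall_b, spacer_tall_c from where it was at the start of the episode below 0.015 m and angle between each of spacer_tall_a, spacer_tall_b, spacer_tall_c's own z axis and vertical below 0.12 rad); the arm keeps its last pose, push and grip.
It fails at once if the inspection camera is touched (contact force between inspection_camera and anything else above 1 N).
It fails at once if a tall spacer is taken off or knocked from its pin (distance of any of spacer_tall_a, spacer_tall_b, spacer_tall_c from where it was at the start of the episode above 0.02 m).
It fails at once if a bystander is moved more than 30 mm (distance of any of solder_spool, flux_bottle, screwdriver from where it was at the start of the episode above 0.03 m).
It also fails if it takes over 38 s, if anything falls off the work surface, if the arm or the gripper's body presses on something with over 40 N, if the wrist force passes 120 N, or if a joint passes its speed limit or range.

## Working session

There is one attempt and no reset: what is moved stays moved. The work goes in short steps, Python scripts to look and compute and a tool call to move; the robot and the scene stay as the last step left them, time stands still between calls to the robot, and variables do not carry over. Pictures are saved under pics/ and viewed, and the job is handed in when it is done.

Besides the shell and the picture viewer there is one more tool, called after ">>>" as name(argument=value, ...), one argument or row to a line, values as JSON. arm_command: Moves the arm, as the interface text tells. Its arguments: {"type":"object","properties":{"motion":{"type":"array","items":{"type":"array"}},"squeeze":{"type":"number"}},"required":["motion"]}

```bash
mkdir -p pics
cat > h.py <<'E'
import numpy as np, cv2
from plant import monitor, imaging, job, arm
def cap(n,tag):
    c=imaging.capture(n); cv2.imwrite(f'pics/{tag}.png',c['pixels'][...,::-1]); np.savez(f'{tag}.npz',**c); return c
def ld(tag): return dict(np.load(f'{tag}.npz'))
def pts(c):
    z=c['range_z'];h,w=z.shape;u,v=np.meshgrid(np.arange(w),np.arange(h));K=c['K']
    P=np.stack([(u-K[0,2])/K[0,0]*z,(v-K[1,2])/K[1,1]*z,z],-1)
    W=P@np.array(c['rotation']).T+c['position']; W[z==0]=np.nan; return W
E
python3 - <<'E'
from h import *
np.set_printoptions(precision=4,suppress=True)
s=monitor.state(); print(s, arm.tcp_to_grasp)
for n in('top','side'):
    c=cap(n,n+'0'); print(c['K'],c['position'],c['rotation'])
E
```

```text
{'time': 0.0, 'joint_positions': array([0.9665, 0.314 , 0.045 , 1.3036, 0.    , 1.4312]), 'joint_velocities': array([ 0.0012, -0.0003, -0.0001, -0.0008, -0.0006, -0.0012]), 'tau': array([  0.0001, -48.063 ,  29.8532,   0.0193,   0.    ,   0.    ]), 'tool_pos': array([0.2574, 0.5136, 0.2304]), 'tool_rot': array([-0.0003,  0.2303,  0.9731, -0.0009]), 'wrist_force': array([ 0.2725, -0.2557, -0.1088]), 'torque': array([-0.0019,  0.0221,  0.0453]), 'width': 0.08535835465613385} 0.0187
[[460.667    0.     284.3105]
 [  0.     460.667  207.1184]
 [  0.       0.       1.    ]] [ 0.4707 -0.027   1.0155] [ 0.0552 -0.7021  0.708  -0.0521]
[[479.559    0.     278.5738]
 [  0.     479.559  209.0042]
 [  0.       0.       1.    ]] [0.4429 0.7967 0.7175] [ 0.0521 -0.0881  0.889  -0.4464]
```

Run:
```python
s=open('h.py').read()
s=s.replace("import numpy as np, cv2","import numpy as np, cv2\nfrom scipy.spatial.transform import Rotation as R\nnp.set_printoptions(precision=4,suppress=True)\ndef q2R(q): return R.from_quat(np.r_[q[1:],q[0]]).as_matrix()")
s=s.replace("np.array(c['rotation']).T","q2R(c['rotation']).T")
open('h.py','w').write(s)
```

```text
(no output)
```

View pics/top0.png

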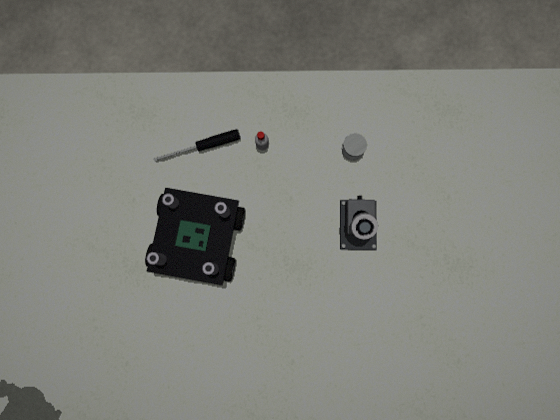

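View pics/side0.png

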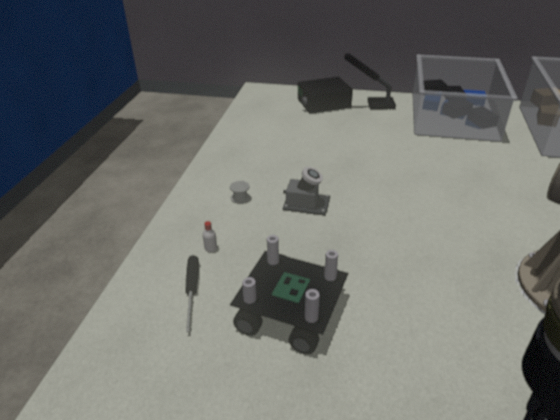

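The top view shows the spacers at (168,200), (221,208), (153,259) and (209,268), and the camera ring at (364,227). In the side view, the spacer at (249,290) looks shorter. I'll measure each one from depth.

Run:
```python
from h import *
for tag,cs in (('top0',[(168,200),(221,208),(153,259),(209,268)]),('side0',[(249,285),(273,243),(331,258),(312,300)])):
    c=ld(tag); W=pts(c)
    for u,v in cs:
        r=W[v-22:v+23,u-12:u+13].reshape(-1,3); 
        zt=np.nanpercentile(r[r[:,2]>.09][:,2],90) if (r[:,2]>.09).any() else 0
        m=(abs(r[:,2]-zt)<.006)
        if m.sum()>3:
            (cx,cy),rad=cv2.minEnclosingCircle(r[m][:,:2].astype(np.float32)); print(tag,u,v,'top z',zt,'n',m.sum(),'mean',r[m].mean(0),'circ',cx,cy,rad)
    if tag=='top0':
        print('ring')
        r=W[200:255,335:395].reshape(-1,3)
        for lo,hi in((.002,.012),(.03,.06),(.075,.13)):
            m=(r[:,2]>lo)&(r[:,2]<hi); 
            if m.sum()>3:
                rr=cv2.minAreaRect((r[m][:,:2]*1000).astype(np.float32)); print(lo,hi,m.sum(),r[m].mean(0),rr)
    im=c['pixels'][...,::-1]
    if tag=='top0': cr=[im[180:290,140:250],im[190:260,330:400]]
    else: cr=[im[220:350,225:355],im[155:220,275:340]]
    cv2.imwrite(f'pics/{tag}_crop.png',np.hstack([cv2.resize(x,(400,400),interpolation=cv2.INTER_CUBIC) for x in cr]))
```

```text
top0 168 200 top z 0.10767590962225415 n 76 mean [0.6276 0.2098 0.1057] circ 0.6276761293411255 0.2099023461341858 0.01183968223631382
top0 221 208 top z 0.12182295062333838 n 86 mean [0.6071 0.1018 0.1201] circ 0.6075014472007751 0.1019197404384613 0.011877601966261864
top0 153 259 top z 0.12189690401413562 n 97 mean [0.5097 0.2315 0.1201] circ 0.5097589492797852 0.23188236355781555 0.011978628113865852
top0 209 268 top z 0.12194142342708214 n 87 mean [0.4893 0.1239 0.1204] circ 0.4895267188549042 0.12397689372301102 0.0115234749391675
ring
0.002 0.012 804 [ 0.5659 -0.1867  0.0076] ((580.1412963867188, -200.23385620117188), (132.33694458007812, 119.70093536376953), 89.45126342773438)
0.03 0.06 551 [ 0.6081 -0.1783  0.0533] ((595.3938598632812, -184.63079833984375), (60.14207077026367, 73.37471008300781), 89.05770111083984)
0.075 0.13 554 [ 0.5719 -0.1833  0.0946] ((572.2861938476562, -183.8169403076172), (50.91847610473633, 51.5037727355957), 14.150287628173828)
side0 249 285 top z 0.10356907232105983 n 108 mean [0.628  0.2131 0.1018] circ 0.6283307075500488 0.2118276059627533 0.012298199348151684
side0 273 243 top z 0.11821547704517466 n 90 mean [0.6074 0.1053 0.1167] circ 0.6083968877792358 0.10443435609340668 0.012680783867835999
side0 331 258 top z 0.11837983150292777 n 95 mean [0.4901 0.1278 0.1169] circ 0.48951467871665955 0.12617382407188416 0.012787786312401295
side0 312 300 top z 0.11838765193033313 n 124 mean [0.5105 0.2357 0.1168] circ 0.5111146569252014 0.23442842066287994 0.012795398011803627
```

View pics/top0_crop.png

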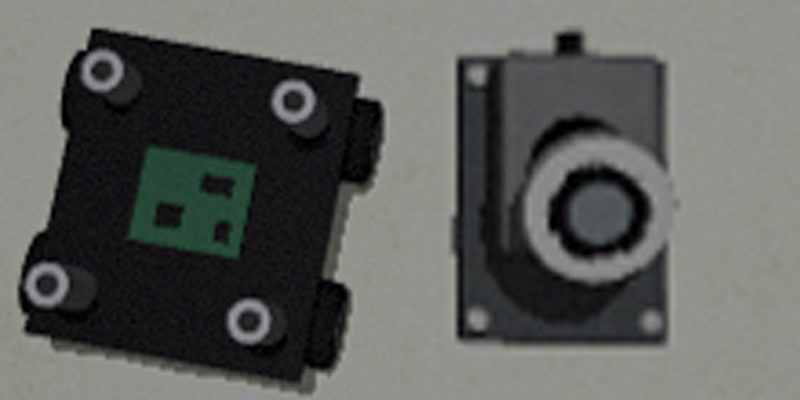

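View pics/side0_crop.png

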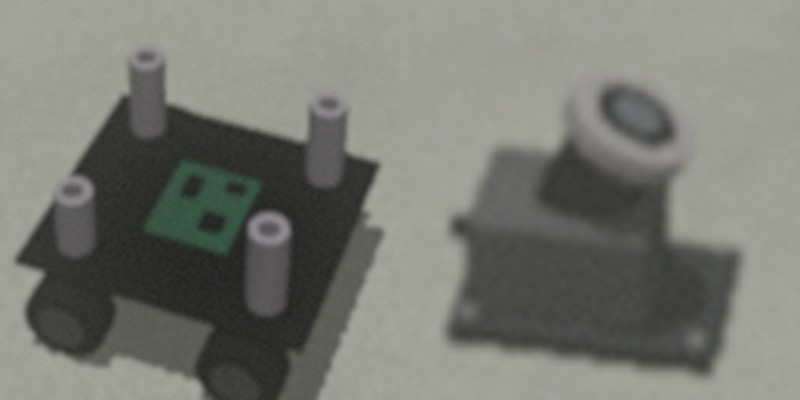

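Run:
```python
from h import *
for tag,box in (('top0',(200,255,335,395)),('side0',(160,192,295,328))):
    c=ld(tag); W=pts(c); a,b,d,e=box
    r=W[a:b,d:e].reshape(-1,3); col=c['pixels'][a:b,d:e].reshape(-1,3).astype(int).max(1)
    m=(r[:,2]>.075)&(r[:,2]<.125)&(col>125 if tag=='top0' else col>110); p=r[m]
    for _ in range(5):
        mu=p.mean(0); n=np.linalg.svd(p-mu)[2][2]; n*=np.sign(n[2]); k=abs((p-mu)@n)<.004; p=p[k]
    # circle fit in plane
    ex=np.cross([0,1,0],n);ex/=np.linalg.norm(ex);ey=np.cross(n,ex)
    q=np.stack([(p-mu)@ex,(p-mu)@ey],1)
    (cx,cy),rad=cv2.minEnclosingCircle(q.astype(np.float32))
    print(tag,len(p),'n',n,np.degrees(np.arccos(n[2])),np.degrees(np.arctan2(n[1],n[0])),'mean',mu,'circ centre',mu+cx*ex+cy*ey,rad)
c=ld('top0');Rm=q2R(c['rotation']);K=c['K']
def at(u,v,z):
    d=Rm@np.array([(u-K[0,2])/K[0,0],(v-K[1,2])/K[1,1],1]); return c['position']+d*(z-c['position'][2])/d[2]
# screws in crop px
S={}
for k,(x,y) in dict(fl=(478,75),bl=(478,320),br=(652,321)).items():
    S[k]=at(330+(x-400)*.175-.4,190+y*.175-.4,.008); print(k,S[k])
v=S['fl']-S['bl']; print('yaw x',np.degrees(np.arctan2(v[1],v[0])),np.linalg.norm(v)); v=S['bl']-S['br'];print(np.degrees(np.arctan2(-v[0],v[1])),np.linalg.norm(v)); print('centre',(S['fl']+S['br'])/2)
```

```text
top0 207 n [-0.4328  0.006   0.9015] 25.649757892401418 179.19932805574024 mean [ 0.5735 -0.1841  0.0949] circ centre [ 0.5713 -0.1849  0.0938] 0.026337869465351105
side0 147 n [-0.4207  0.0253  0.9068] 24.926970968302278 176.55579070012027 mean [ 0.572  -0.1773  0.091 ] circ centre [ 0.5708 -0.1832  0.0907] 0.028334923088550568
fl [ 0.6336 -0.1538  0.008 ]
bl [ 0.5388 -0.1512  0.008 ]
br [ 0.5379 -0.2176  0.008 ]
yaw x -1.5661228732554888 0.09485235103630421
-0.8071807062088138 0.06640629157050709
centre [ 0.5857 -0.1857  0.008 ]
```

```bash
cat >> h.py <<'E'
def need(pos,Rt=None):
    s=monitor.state(); T=q2R(s['tool_rot']); print('t',s['time'],'tcp',s['tool_pos'],'dxyz',T.T@(np.array(pos)-s['tool_pos']))
    print('x',T[:,0],'y',T[:,1],'z',T[:,2],'w',s['width'],'q',s['joint_positions'],'F',s['wrist_force'])
    if Rt is not None: print('rotvec',R.from_matrix(T.T@Rt).as_rotvec())
E
python3 -c "
from h import *
need([.628,.211,.20])"
```

```text
t 0.1 tcp [0.2575 0.5136 0.2305] dxyz [-0.4669 -0.1044  0.0306]
x [-0.8939  0.4482  0.0002] y [ 0.4482  0.8939 -0.0016] z [-0.0009 -0.0013 -1.    ] w 0.08563053032780295 q [ 0.9664  0.3139  0.0451  1.3036 -0.      1.4312] F [ 0.0274  0.5739 -1.1308]
```

>>> arm_command(
  motion=[
    [[-0.045,-0.01,0],[0,0,0],1],
    [[-0.045,-0.01,0],[0,0,0],1],
    [[-0.045,-0.01,0],[0,0,0],1],
    [[-0.045,-0.01,0],[0,0,0],1],
    [[-0.045,-0.01,0],[0,0,0],1],
  ],
  squeeze=40,
)

```text
time: 0.72
tool_pos: [0.4377, 0.3661, 0.2278]
tool_rot: [-0.002, 0.226, 0.974, -0.002]
wrist_force: [1.1, 0.6, 0.2]
width: 0.0859
```

>>> arm_command(
  motion=[
    [[-0.045,-0.01,0],[0,0,0],1],
    [[-0.045,-0.01,0],[0,0,0],1],
    [[-0.045,-0.01,0],[0,0,0],1],
    [[-0.045,-0.01,0],[0,0,0],1],
    [[-0.045,-0.01,0],[0,0,0],1],
  ],
)

```text
time: 1.35
tool_pos: [0.6218, 0.216, 0.2246]
tool_rot: [-0.004, 0.226, 0.974, -0.003]
wrist_force: [0.6, -0.6, 0.5]
width: 0.0856
```

```bash
python3 -c "
from h import *
need([.628,.211,.16])"
```

```text
t 1.35 tcp [0.6218 0.216  0.2246] dxyz [-0.0082 -0.0013  0.0646]
x [-0.8974  0.4412  0.006 ] y [ 0.4411  0.8974 -0.0082] z [-0.009  -0.0048 -0.9999] w 0.08556873639012466 q [ 0.2138  0.4927  0.298   1.3858 -0.0027  0.6707] F [ 0.632  -0.5559  0.4781]
```

>>> arm_command(
  motion=[
    [[-0.008,-0.001,0.03],[-0.008,-0.006,0],1],
    [[0,0,0.035],[0,0,0],1],
    [[0,0,0],[0,0,0],1],
  ],
)

```text
time: 1.72
tool_pos: [0.6313, 0.2072, 0.1558]
tool_rot: [-0.001, 0.23, 0.973, -0.001]
wrist_force: [0.4, -0.0, 0.2]
width: 0.0854
```

```bash
python3 -c "
from h import *
need([.628,.211,.072])
c=cap('side','side1'); cv2.imwrite('pics/side1_crop.png',cv2.resize(c['pixels'][180:360,200:380,::-1],(600,600)))"
```

```text
t 1.725 tcp [0.6313 0.2072 0.1558] dxyz [0.0046 0.0021 0.0838]
x [-0.8946  0.4468  0.001 ] y [ 0.4468  0.8946 -0.0015] z [-0.0015 -0.0009 -1.    ] w 0.08540969919441477 q [ 0.1966  0.5174  0.1694  1.2245 -0.0005  0.6598] F [ 0.3551 -0.0155  0.1838]
```

View pics/side1_crop.png

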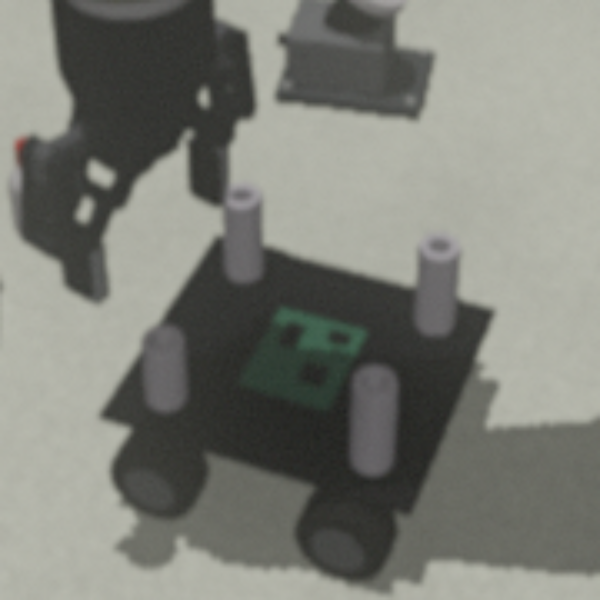

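The fingers straddle the short spacer: in the crop the tips are at (95,290) and (210,195), with the spacer top at (165,335). Next I descend.

>>> arm_command(
  motion=[
    [[0.0045,0.002,0.03],[0,0,0],1],
    [[0,0,0.028],[0,0,0],1],
    [[0,0,0.01],[0,0,0],1],
    [[0,0,0],[0,0,0],1],
  ],
)

```text
time: 2.28
tool_pos: [0.6331, 0.2137, 0.0965]
tool_rot: [0.006, 0.228, 0.974, 0.002]
wrist_force: [-0.8, 0.5, 0.2]
width: 0.0852
```

```bash
python3 -c "
from h import *
need([.628,.211,.072])"
```

```text
t 2.275 tcp [0.6331 0.2137 0.0965] dxyz [ 0.0037 -0.0048  0.0245]
x [-0.8956  0.4448 -0.0099] y [0.4447 0.8956 0.0071] z [ 0.012   0.002  -0.9999] w 0.08524446569654882 q [ 0.2057  0.5454  0.0666  1.0799 -0.0005  0.6666] F [-0.7988  0.5036  0.2255]
```

>>> arm_command(
  motion=[
    [[0.004,-0.005,0.01],[0.007,0.01,0],1],
    [[0,0,0.008],[0,0,0],1],
    [[0,0,0],[0,0,0],1],
  ],
)

```text
time: 2.65
tool_pos: [0.6288, 0.2113, 0.0806]
tool_rot: [0.002, 0.228, 0.974, 0.001]
wrist_force: [-0.8, -0.6, 0.5]
width: 0.0855
```

```bash
python3 -c "
from h import *
need([.628,.211,.072])"
```

```text
t 2.65 tcp [0.6288 0.2113 0.0806] dxyz [ 0.0007 -0.0006  0.0086]
x [-0.8957  0.4446 -0.0029] y [0.4446 0.8957 0.0025] z [ 0.0037  0.0009 -1.    ] w 0.08548669197695971 q [0.2031 0.5542 0.0406 1.0534 0.0002 0.6639] F [-0.7569 -0.5681  0.5039]
```

>>> arm_command(
  motion=[
    [[0.0,0,0.008],[0.002,0.003,0],1],
    [[0,0,0],[0,0,0],0.0],
    [[0,0,0],[0,0,0],-0.3],
  ],
)

```text
time: 3.02
tool_pos: [0.6292, 0.2113, 0.0724]
tool_rot: [0.0, 0.228, 0.974, 0.0]
wrist_force: [0.7, -0.6, 0.1]
width: 0.0518
```

```bash
python3 -c "
from h import *
need([.628,.211,.072])
c=cap('side','side2'); cv2.imwrite('pics/side2_crop.png',cv2.resize(c['pixels'][180:360,200:380,::-1],(600,600)))"
```

```text
t 3.025 tcp [0.6292 0.2113 0.0724] dxyz [ 0.001  -0.0008  0.0004]
x [-0.8957  0.4447 -0.0001] y [0.4447 0.8957 0.0007] z [ 0.0004  0.0006 -1.    ] w 0.05180674062263052 q [0.2029 0.5635 0.0351 1.0418 0.0005 0.6637] F [ 0.6819 -0.6266  0.0896]
```

View pics/side2_crop.png

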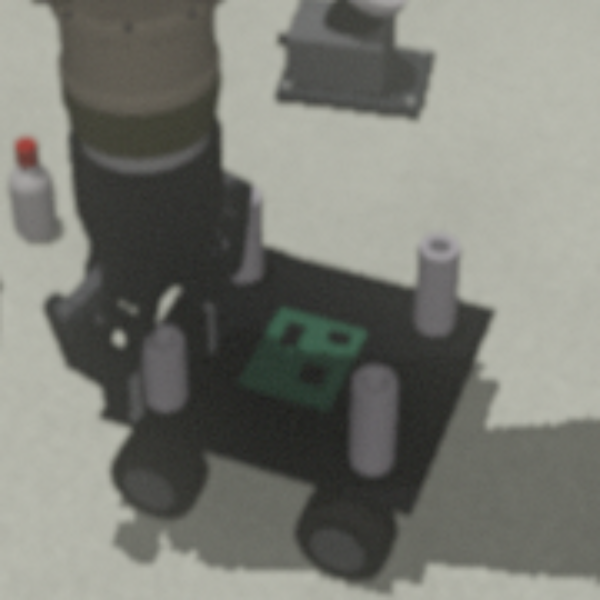

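The spacer at (165,370) sits between the closing fingers, at (135,390) and (210,330). I'll close fully.

>>> arm_command(
  motion=[
    [[0,0,0],[0,0,0],-1],
    [[0,0,0],[0,0,0],-1],
    [[0,0,0],[0,0,0],-1],
    [[0,0,0],[0,0,0],-1],
  ],
  squeeze=50,
)

```text
time: 3.58
tool_pos: [0.629, 0.2107, 0.0726]
tool_rot: [0.0, 0.229, 0.974, -0.0]
wrist_force: [-0.2, -1.1, -0.6]
width: 0.0223
```

>>> arm_command(
  motion=[
    [[0,0,-0.012],[0,0,0],-1],
    [[0,0,-0.02],[0,0,0],-1],
    [[0,0,-0.035],[0,0,0],-1],
    [[0,0,-0.04],[0,0,0],-1],
    [[0,0,-0.04],[0,0,0],-1],
  ],
)

```text
time: 4.2
tool_pos: [0.6274, 0.2115, 0.2226]
tool_rot: [-0.002, 0.228, 0.974, -0.0]
wrist_force: [0.1, 0.1, -0.0]
width: 0.0225
```

Run:
```python
from h import *
need([.628,.211,.22])
c=cap('side','side3'); cv2.imwrite('pics/side3_crop.png',cv2.resize(c['pixels'][120:360,180:420,::-1],(600,600)))
```

```text
t 4.2 tcp [0.6274 0.2115 0.2226] dxyz [-0.0008 -0.0002  0.0026]
x [-0.8959  0.4442  0.0048] y [ 0.4442  0.8959 -0.0014] z [-0.0049  0.0009 -1.    ] w 0.022502570810074868 q [0.2033 0.496  0.2983 1.3778 0.0019 0.6636] F [ 0.1337  0.1188 -0.0431]
```

View pics/side3_crop.png

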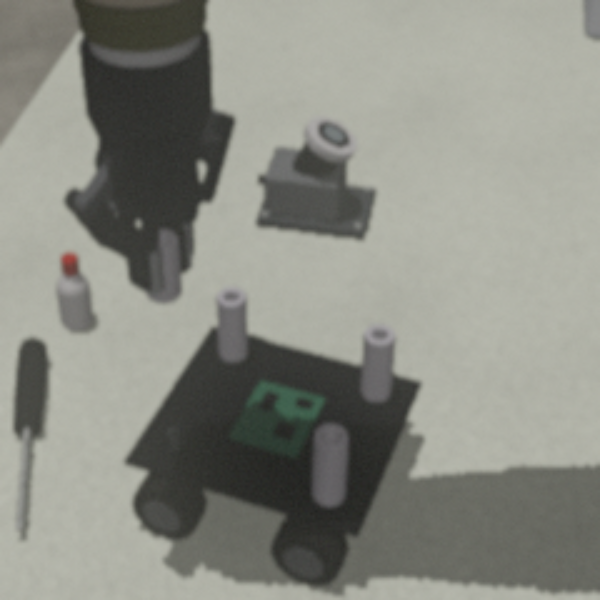

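Lifted and held: the spacer is at (165,265) in the crop, and the three tall ones still stand on their pins. Next I tilt and compute the approach.

```bash
cat >> h.py <<'E'
D=np.array([-.4225,.009,.906]);D/=np.linalg.norm(D);L=np.array([.571,-.1845,.095])
def goalR():
    T=q2R(monitor.state()['tool_rot']); a=np.cross(T[:,2],-D); s=np.linalg.norm(a)
    return R.from_rotvec(a/s*np.arctan2(s,T[:,2]@-D)).as_matrix()@T
E
python3 - <<'E'
from h import *
G=goalR(); need(L+.1425*D,G); print(G)
s=monitor.state(); print(G.T@(L+.1425*D-s['tool_pos']))
c=ld('side3');W=pts(c)
T=q2R(s['tool_rot']); r=(W[200:245,232:262]-s['tool_pos']).reshape(-1,3)@T
m=(abs(r[:,0])<.02)&(abs(r[:,1])<.02)&(abs(r[:,2])<.06)
for b in np.arange(-.04,.03,.004):
    k=m&(abs(r[:,2]-b)<.002)
    if k.sum(): print(round(b,3),k.sum(),r[k].min(0),r[k].max(0))
E
```

```text
t 4.25 tcp [0.6296 0.212  0.2294] dxyz [-0.0691 -0.4069  0.0037]
x [-0.8959  0.4442 -0.0024] y [0.4442 0.8959 0.0043] z [ 0.004   0.0027 -1.    ] w 0.022134616353696797 q [0.2033 0.4914 0.3075 1.3824 0.0019 0.6636] F [2.3409 0.0769 4.3851]
rotvec [-0.1814 -0.3926 -0.    ]
[[-0.8108  0.4049  0.4226]
 [ 0.443   0.8965 -0.009 ]
 [-0.3825  0.1799 -0.9063]]
[-0.0767 -0.4034 -0.0418]
-0.04 46 [-0.0059 -0.019  -0.0419] [ 0.0169  0.0196 -0.038 ]
-0.036 26 [-0.0028 -0.019  -0.038 ] [ 0.016   0.0186 -0.0345]
-0.032 27 [-0.0037 -0.0191 -0.0339] [ 0.015   0.0181 -0.03  ]
-0.028 39 [-0.0065 -0.0169 -0.0299] [ 0.0137  0.0187 -0.0262]
-0.024 75 [-0.0067 -0.0154 -0.0258] [ 0.0147  0.0196 -0.0221]
-0.02 44 [-0.0058 -0.0165 -0.0219] [ 0.0155  0.0198 -0.0184]
-0.016 43 [-0.0023 -0.0181 -0.0179] [ 0.0154  0.0199 -0.0141]
-0.012 33 [-0.0023 -0.0175 -0.0138] [ 0.0149  0.0188 -0.0104]
-0.008 33 [ 0.0084 -0.015  -0.01  ] [ 0.0146  0.02   -0.006 ]
-0.004 37 [ 0.0076 -0.0162 -0.0059] [ 0.0147  0.0198 -0.0022]
-0.0 34 [ 0.0088 -0.0161 -0.002 ] [0.0149 0.0195 0.0019]
0.004 34 [ 0.0091 -0.0163  0.0021] [0.0146 0.0195 0.0057]
0.008 22 [-0.0054 -0.0131  0.0065] [0.0152 0.0185 0.0099]
0.012 16 [ 0.0087 -0.0064  0.0103] [0.0153 0.0108 0.0139]
0.016 26 [ 0.0015 -0.0067  0.014 ] [0.0151 0.0118 0.0179]
0.02 16 [-0.0017 -0.0051  0.018 ] [0.0139 0.0127 0.0205]
0.024 1 [0.0113 0.0033 0.0225] [0.0113 0.0033 0.0225]
```

>>> arm_command(
  motion=[
    [[0,0,0],[-0.06,-0.13,0],-1],
    [[0,0,0],[-0.06,-0.13,0],-1],
    [[0,0,0],[-0.06,-0.13,0],-1],
    [[0,0,0],[0,0,0],-1],
  ],
)

```text
time: 4.75
tool_pos: [0.6299, 0.2125, 0.2301]
tool_rot: [0.216, 0.223, 0.95, 0.047]
wrist_force: [-0.4, -0.2, -0.7]
width: 0.022
```

Run:
```python
from h import *
need(L+.1425*D,goalR())
```

```text
t 4.75 tcp [0.6299 0.2125 0.2301] dxyz [-0.0768 -0.4039 -0.0428]
x [-0.8077  0.4433 -0.3887] y [0.4031 0.8964 0.1844] z [ 0.4301 -0.0077 -0.9027] w 0.022030921729954984 q [ 0.2579  0.1625 -0.257   0.7214 -0.1174  0.6932] F [-0.4166 -0.2447 -0.7203]
rotvec [0.0048 0.0069 0.    ]
```

>>> arm_command(
  motion=[
    [[-0.0075,-0.04,-0.004],[0,0,0],-1],
    [[-0.0075,-0.04,-0.004],[0,0,0],-1],
    [[-0.0075,-0.04,-0.004],[0,0,0],-1],
    [[-0.0075,-0.04,-0.004],[0,0,0],-1],
    [[0,0,0],[0,0,0],-1],
  ],
)

```text
time: 5.38
tool_pos: [0.5933, 0.0525, 0.2403]
tool_rot: [0.218, 0.222, 0.949, 0.049]
wrist_force: [0.1, 0.5, -0.1]
width: 0.0222
```

Run:
```python
from h import *
need(L+.1425*D,goalR())
```

```text
t 5.375 tcp [0.5933 0.0525 0.2403] dxyz [-0.0317 -0.2474 -0.0206]
x [-0.8062  0.4436 -0.3915] y [0.4006 0.8962 0.1906] z [ 0.4354 -0.0032 -0.9002] w 0.022171069065358307 q [-0.0577  0.0012 -0.4148  0.7048  0.0219  0.4077] F [ 0.0514  0.4565 -0.1266]
rotvec [0.0115 0.0101 0.    ]
```

>>> arm_command(
  motion=[
    [[-0.0065,-0.05,-0.004],[0.011,0.01,0],-1],
    [[-0.0065,-0.05,-0.004],[0,0,0],-1],
    [[-0.0065,-0.05,-0.004],[0,0,0],-1],
    [[-0.0065,-0.05,-0.004],[0,0,0],-1],
    [[0,0,0],[0,0,0],-1],
  ],
)

```text
time: 6.0
tool_pos: [0.538, -0.1455, 0.2408]
tool_rot: [0.216, 0.221, 0.95, 0.047]
wrist_force: [1.2, 0.5, 0.3]
width: 0.0225
```

Run:
```python
from h import *
need(L+.1425*D,goalR())
```

```text
t 6.0 tcp [ 0.538  -0.1455  0.2408] dxyz [ 0.0119 -0.0479  0.0035]
x [-0.8083  0.4411 -0.3899] y [0.4003 0.8974 0.1854] z [ 0.4317 -0.0062 -0.902 ] w 0.022453765259196352 q [-0.524  -0.0522 -0.4559  0.7713  0.2123 -0.023 ] F [1.2049 0.5445 0.2695]
rotvec [0.007  0.0077 0.    ]
```

>>> arm_command(
  motion=[
    [[0.006,-0.024,0.0015],[0.007,0.008,0],-1],
    [[0.006,-0.024,0.0015],[0,0,0],-1],
    [[0,0,0],[0,0,0],-1],
  ],
)

```text
time: 6.38
tool_pos: [0.5157, -0.1845, 0.2299]
tool_rot: [0.213, 0.221, 0.951, 0.046]
wrist_force: [-0.5, 0.2, -0.4]
width: 0.0222
```

Run:
```python
from h import *
need(L+.1425*D,goalR()); need(L+.0925*D)
c=cap('side','side4'); cv2.imwrite('pics/side4_crop.png',cv2.resize(c['pixels'][60:220,220:380,::-1],(600,600),interpolation=cv2.INTER_CUBIC))
c=cap('top','top4'); cv2.imwrite('pics/top4_crop.png',cv2.resize(c['pixels'][160:280,300:420,::-1],(600,600),interpolation=cv2.INTER_CUBIC))
```

```text
t 6.375 tcp [ 0.5157 -0.1845  0.2299] dxyz [ 0.0067 -0.0018  0.0031]
x [-0.8115  0.4394 -0.3853] y [0.4003 0.8983 0.1815] z [ 0.4258 -0.0069 -0.9048] w 0.022239008878700065 q [-0.6274 -0.0489 -0.4746  0.7771  0.2468 -0.1247] F [-0.4676  0.1849 -0.404 ]
rotvec [ 0.0034  0.0022 -0.    ]
t 6.375 tcp [ 0.5157 -0.1845  0.2299] dxyz [ 0.0068 -0.002   0.0531]
x [-0.8115  0.4394 -0.3853] y [0.4003 0.8983 0.1815] z [ 0.4258 -0.0069 -0.9048] w 0.022239008878700065 q [-0.6274 -0.0489 -0.4746  0.7771  0.2468 -0.1247] F [-0.4676  0.1849 -0.404 ]
```

View pics/side4_crop.png

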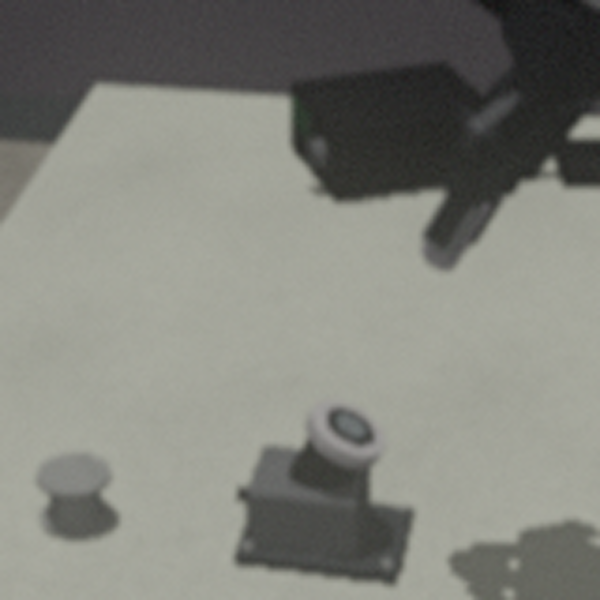

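View pics/top4_crop.png

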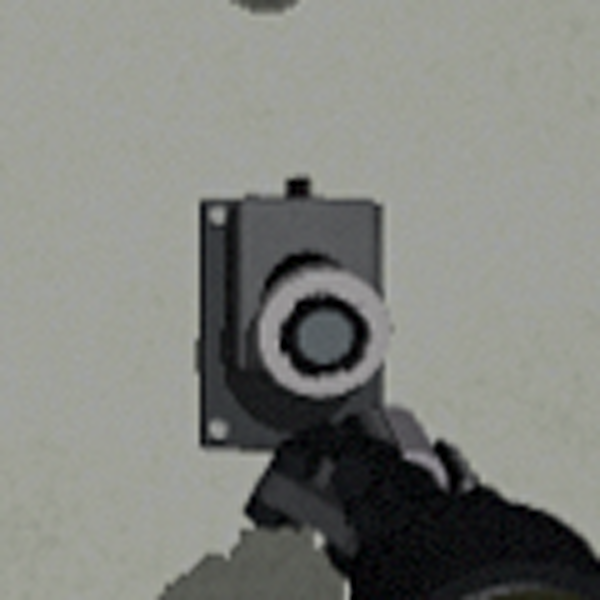

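The spacer's lower end is at (440,255) in the side crop, above the lens at (350,428). It looks slightly tilted relative to the line of sight, so I'll fit its axis from depth before the final approach.

```bash
cat > sp.py <<'E'
from h import *
from scipy.optimize import least_squares
def fit(tag,tcp,T,show=True):
    c=ld(tag);W=pts(c);col=c['pixels'].astype(int)
    r=(W-tcp)@T
    return c,r,col
E
python3 - <<'E'
from sp import *
s=monitor.state();T=q2R(s['tool_rot']);print(s['time'],s['tool_pos'])
c,r,col=fit('side4',np.array([.5157,-.1845,.2299]),T)
m=(abs(r[...,0])<.03)&(abs(r[...,1])<.03)&(r[...,2]>-.05)&(r[...,2]<.04)
v,u=np.where(m);print(u.min(),u.max(),v.min(),v.max())
x=c['pixels'][v.min()-5:v.max()+6,u.min()-5:u.max()+6,::-1];k=12
print(x.shape,u.min()-5,v.min()-5)
a=cv2.resize(x,None,fx=k,fy=k,interpolation=cv2.INTER_NEAREST)
cv2.imwrite('pics/z.png',cv2.convertScaleAbs(a,alpha=1.8)[:600,:800])
E
```

```text
6.475 [ 0.5163 -0.1839  0.2304]
332 361 107 132
(36, 40, 3) 327 102
```

View pics/z.png

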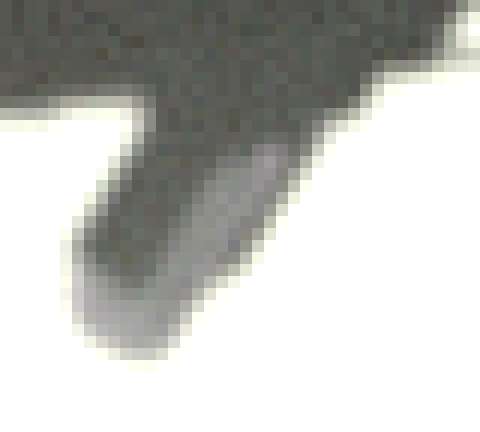

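Run:
```python
from sp import *
c=ld('side4');K=c['K'];Rm=q2R(c['rotation'])
def pr(p):
    q=K@(Rm.T@(np.array(p)-c['position']));return q[:2]/q[2]
s=monitor.state();t=np.array([.5157,-.1845,.2299]);
Z=q2R(s['tool_rot'])[:,2];X=q2R(s['tool_rot'])[:,0]
for b in (.0125,-.0325):
    print([((pr(t+b*Z+e)-[327,102]+.5)*12).round() for e in (0*X,X*.012,-X*.012)])
print('lens',(pr(L)-[220,60])*3.75)
```

```text
[array([116., 315.]), array([163., 355.]), array([ 68., 276.])]
[array([233., 124.]), array([282., 164.]), array([184.,  84.])]
lens [347.2188 420.7802]
```

The tube's predicted outline and slope agree with the picture to about 1 px, so it's aligned with the tool. Now the final approach.

>>> arm_command(
  motion=[
    [[0.006,-0.002,0.018],[0.003,0.002,0],-1],
    [[0,0,0.018],[0,0,0],-1],
    [[0,0,0.01],[0,0,0],-1],
    [[0,0,0],[0,0,0],-1],
  ],
)

```text
time: 6.98
tool_pos: [0.5355, -0.1801, 0.1889]
tool_rot: [0.215, 0.217, 0.951, 0.045]
wrist_force: [0.0, -0.3, 0.0]
width: 0.0224
```

Run:
```python
from h import *
need(L+.0925*D,goalR())
```

```text
t 6.975 tcp [ 0.5355 -0.1801  0.1889] dxyz [ 0.0053 -0.0065  0.0076]
x [-0.8138  0.4318 -0.3889] y [0.3928 0.9019 0.1794] z [ 0.4282 -0.0067 -0.9037] w 0.022368856759797405 q [-0.5935  0.0086 -0.5263  0.658   0.2361 -0.1001] F [ 0.0317 -0.2837  0.0333]
rotvec [0.0047 0.0046 0.    ]
```

>>> arm_command(
  motion=[
    [[0.005,-0.006,0.007],[0.005,0.005,0],-1],
    [[0,0,0],[0,0,0],-1],
  ],
)

```text
time: 7.22
tool_pos: [0.5324, -0.1833, 0.1801]
tool_rot: [0.212, 0.217, 0.952, 0.043]
wrist_force: [0.2, 1.3, -0.9]
width: 0.0219
```

Run:
```python
from h import *
need(L+.0925*D,goalR())
c=cap('side','side5'); cv2.imwrite('pics/side5_crop.png',cv2.resize(c['pixels'][90:220,250:380,::-1],(600,600),interpolation=cv2.INTER_CUBIC))
K=c['K'];Rm=q2R(c['rotation'])
def pr(p):
    q=K@(Rm.T@(np.array(p)-c['position']));return ((q[:2]/q[2]-[250,90])*600/130).round()
print('lens',pr(L),'low end ideal',pr(L+.08*D),'top',pr(L+.125*D))
cap('top','top5');need(L+.0925*D)
```

```text
t 7.225 tcp [ 0.5324 -0.1833  0.1801] dxyz [ 0.0007 -0.0008  0.0009]
x [-0.8162  0.4309 -0.385 ] y [0.3941 0.9024 0.1744] z [ 0.4226 -0.0094 -0.9063] w 0.021913034664416877 q [-0.5999  0.0158 -0.5395  0.6431  0.233  -0.1083] F [ 0.156   1.3047 -0.909 ]
rotvec [-0.0003  0.0001  0.    ]
lens [289. 379.] low end ideal [359. 264.] top [402. 195.]
t 7.325 tcp [ 0.533  -0.1837  0.1811] dxyz [ 0.0018 -0.0008  0.0016]
x [-0.8154  0.4306 -0.3868] y [0.3939 0.9025 0.1743] z [ 0.4242 -0.0102 -0.9055] w 0.022154098807783247 q [-0.6     0.0152 -0.5383  0.6429  0.2332 -0.1081] F [-0.2647  1.3657 -0.941 ]
```

View pics/side5_crop.png

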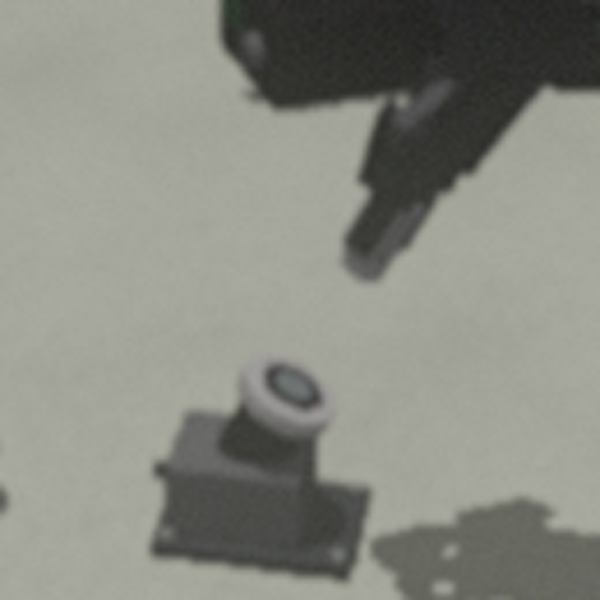

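View pics/top5.png

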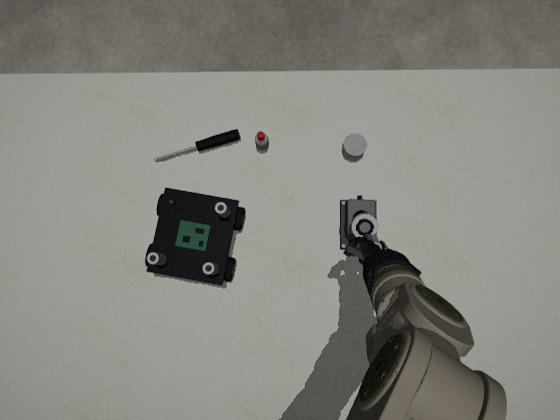

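The lens centre is at (291,384) and the spacer's lower end at about (365,265). That offset of (74,-119) compares with an ideal of (70,-115). I'll settle the arm, then do a last check including depth relative to the lens.

>>> arm_command(
  motion=[
    [[0.001,-0.001,0.001],[0,0,0],-1],
    [[0,0,0],[0,0,0],-1],
    [[0,0,0],[0,0,0],-1],
    [[0,0,0],[0,0,0],-1],
  ],
)

```text
time: 7.82
tool_pos: [0.5323, -0.1848, 0.1804]
tool_rot: [0.214, 0.217, 0.952, 0.043]
wrist_force: [-0.3, -0.6, -0.2]
width: 0.0222
```

Run:
```python
from h import *
s=monitor.state();T=q2R(s['tool_rot'])
need(L+.0925*D,goalR());print(s['joint_velocities'])
c=cap('side','side6');W=pts(c)
ex=np.cross([0,1,0],D);ex/=np.linalg.norm(ex);ey=np.cross(D,ex);B=np.stack([ex,ey,D],1)
r=(W-L)@B
def rep(n,m): print(n,m.sum(),'median',np.median(r[m],0),'min',r[m].min(0),'max',r[m].max(0))
n=np.linalg.norm(r[...,:2],axis=-1)
rep('lens/ring',(abs(r[...,2])<.012)&(n<.034))
rep('tube visible end',(r[...,2]>.06)&(r[...,2]<.088)&(n<.03))
c=ld('top5');W=pts(c)
for u,v in [(221,208),(153,259),(209,268)]:
    q=W[v-12:v+13,u-12:u+13].reshape(-1,3);q=q[q[:,2]>.112];print(cv2.minEnclosingCircle(q[:,:2].astype(np.float32)),q[:,2].mean())
```

```text
t 7.825 tcp [ 0.5323 -0.1848  0.1804] dxyz [0.0015 0.0006 0.0013]
x [-0.8146  0.431  -0.3883] y [0.3944 0.9023 0.1741] z [ 0.4254 -0.0113 -0.905 ] w 0.022188340673145037 q [-0.6028  0.0144 -0.5414  0.6395  0.234  -0.1101] F [-0.2562 -0.625  -0.2406]
rotvec [-0.0008  0.0037  0.    ]
[-0.0016 -0.0005  0.0006  0.0007 -0.001   0.0015]
lens/ring 265 median [-0.0015  0.0098 -0.0035] min [-0.0286 -0.0244 -0.012 ] max [0.0243 0.031  0.0009]
tube visible end 30 median [0.0013 0.0101 0.0832] min [-0.0106 -0.0034  0.0786] max [0.0113 0.016  0.0879]
((0.607315719127655, 0.10182861238718033), 0.011881239712238312) 0.11984596523891591
((0.5099694728851318, 0.23191262781620026), 0.011953944340348244) 0.11947798369912142
((0.48931998014450073, 0.12378934025764465), 0.01159752532839775) 0.11985573394643392
```

```bash
python3 -c "
from plant import job; print(job.hand_in())"
```

```text
the job is handed in; nothing more can be done
None
```

I lifted the short spacer off its pin (the one farthest out in x and y), tilted it 25° and handed the job in with it held in front of the inspection camera. The interface reports no verdict.

**Last checks:**
- **Position:** in the side depth picture, the lower end was about 79–82 mm from the lens, and the axis was within about 2 mm of the line of sight. This allows for roughly 3 mm of side-camera bias, which I judged from where the ring light appears.
- **Alignment:** the tool axis was within about 0.004 rad of the line of sight I measured. That line came from two cameras that differed by under 1° in tilt and about 3° in heading. The heading I used came mainly from the foot plate.
- **Grip:** I held it at 50 N. The fingers read 22 mm on the 24 mm tube, about the same as when I first gripped it. The wrist force was about 1 N and the joints were practically still.
- **Surroundings:** the three tall spacers were within 0.3 mm of their starting positions. The spool, bottle and screwdriver look unmoved in the top picture, and the arm and spacer stayed clear of the camera.

The two cameras disagreed by 2–4 mm in absolute position, which is well inside the tolerances. No check failed.

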